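# Seat the mixing jar on its keyed drive

### The arm

A 7-joint arm with a two-finger parallel gripper is mounted at the origin on the work surface; the furniture and walls round the work are solid. World frame = base frame: x ahead of the robot, y to its left, z up, the work surface at z = 0. Lengths are in m, angles in rad, forces in N, time in s.
With the tool pointing down it reaches from about 0.4 to 0.85 m from the base axis. Payload 10.4 kg.
Tool frame: the origin (TCP) lies between the finger pads, 19 mm behind the fingertips; this is the grasp point; z points along the fingers, y is the line along which they close (so a half turn about z gives the same grasp; the last joint's range is limited). The gripper opens to 85 mm and grips with 20 to 120 N. Pads are 22 mm wide; open, the fingers measure 114 mm over their backs; the gripper's body (76 mm by 85 mm) begins 54 mm behind the grasp point. The pads swing forward as they close: fully open they stand 13 mm farther back than shut.
Start: joints at [-1.212, 0.332, -0.065, 1.46, 0.022, 1.35, -0.088], TCP at [0.233, 0.58, 0.25] pointing down, gripper open.
Joint ranges: [-2.6, 2.6], [-0.5, 2.12], [-1.47, 1.34], [0.16, 2.42], [-1.27, 4.41], [0.06, 2.06], [-2.6, 2.6]. Speed limits (rad/s): [2.22, 2.22, 2.79, 2.79, 3.14, 3.14, 3.14].

### API

Orientations are given as a unit quaternion [x, y, z, w].
In Python, from workcell import get_obs, optics, job gives the robot as it stands. The module is installed in compiled form; this text tells all that it offers.
- The arm moves only by the tool send_rows, never from a script. Its argument "plan" is a list that holds one entry, the list of rows, each a list of 7 numbers: the turn, a rotation vector about the tool's x, y, z in units of 1.5 rad (1.0 is 1.5 rad), then the shift along the tool's x, y, z in units of 20 cm (1.0 is 20 cm), then the opening, from 0 (shut) to 1 (fully open). A call has 1 to 20 rows; each row shifts and turns the commanded pose from where the row before left it, along the tool's axes as they then stand; what a row does not reach is not made up. A row lasts 1/12 s, in which the tool goes at most 41.7 mm and 7.16 degrees, less where a joint would pass 70% of its speed; a pose out of reach is approached as far as the arm can. A call with a number of a shift or a turn outside -1 to 1 is refused whole. A call with a gripper value outside its range is refused whole. The fingers move at their own pace and stop on an object; "squeeze" is the grip in N (left out, the last holds). Time passes only in rows, so rows that do not move let the fingers close. It gives the time, the measured TCP pose, the force, the opening and the grip force at its end, in the units of the state.
- get_obs(): the state, without advancing time (a new reading comes with each control period).
- optics.camera(name): name is "scene" or "top" or "wrist"; returns the picture (480x640x3 uint8, red, green, blue); there is no depth.
- optics.get_calibration(name): a dict with "intrinsics" (3x3 intrinsics, pixels), "distortion" ([k1, k2, p1, p2, k3] as OpenCV has them; the pictures are not rectified), "world_from_camera" (4x4, takes a point from camera to world coordinates); the wrist camera has in their place "T_tool_cam" (4x4, takes a point from camera to tool coordinates, whose origin is the TCP and whose axes are the flange's). Camera axes: x right, y up, looking along -z (the intrinsics and any distortion apply to the point x, -y, -z); pixel columns grow to the right and rows downward; lengths in m; the calibration is good to about 2 mm. A picture is of the moment at which its call begins: read the wrist's pose just before it. get_calibration takes no time and is no camera call.
- job.hand_in(): hands the job in; it is judged then, once.
The state is a dict: "clock": time; "joint_pos": joint angles; "joint_velocities": joint speeds; "tau": joint torques, N m; "position": TCP position; "ee_rot": TCP orientation; "ft_force": force on the tool from outside, world axes, zero at the start; "torque": the same for the moment, N m; "grip_width": opening from 0.0 (shut) to 1.0 (fully open); "grasp_force": force on a finger pad.
Only numpy, scipy, OpenCV 4.12 (cv2) and the standard library are available. Lean on these libraries where they do the work, as an engineer would, in place of code of your own. Each camera call takes 0.05 s, during which the arm holds its last target. There are 200 camera calls.

### The job

Put the white mixing jar into the round collar of the drive base so that the notched foot ring underneath it drops over the three drive dogs and its grey flange lies flush on the collar's rim, and leave it standing there, upright and released. The foot ring cannot be seen and may stand up to 45 degrees either way off the red rib, so start with the jar's rib near the yellow pointer and turn the jar to and fro, pressing only lightly, until it drops home: do not force it. Leave the two open paint pots where they are.

Things in the scene. Friction and masses are not known exactly. Their poses are not given: they have to be found in the camera images.
- jar: Closed white mixing jar, loose, 138 mm tall, 0.25 to 0.5 kg. Origin: centre of its underside, z up its axis. From the bottom: foot ring 12 mm high, its notches hidden by a skirt 71 mm across; grey plug 72 mm across up to 41 mm, lower edge bevelled; grey flange 88 mm across from 41 to 47 mm; white body 80 mm across; blue lid 84 mm across, top at 108 mm; blue knob from 108 to 138 mm.
- jar_knob (a point): point on the jar's axis, 130 mm above its underside: TCP height for gripping the knob from above. The blue knob is eight-sided, 44 mm across flats; its flats face the jar's x and y axes and the diagonals, so it can be gripped across flats at every 45 degrees.
- jar_rib (a point): top of the red rib on the lid's edge, 40 mm from the jar's axis on its -x side, 110 mm above the underside; the rib also runs down the side. The foot ring below has three notches 105, 120 and 135 degrees apart and fits over the dogs one way only. It sits at an unmeasured angle, -0.75 to +0.75 rad off the rib, and does not turn by hand (holds 3 N m).
- drive_base: Grey round drive base, fixed to the bench, 136 mm across, with a motor box behind (+x, reaching 87 mm from the axis). Origin on the collar's axis at bench level, z up. An aluminium collar stands on it: 92 mm outside, 76 mm inside, rim 72 mm and flat floor 30 mm above the bench. A yellow pointer marks its -x side.
- well (a point): centre of the collar's mouth, at rim height, 72 mm above the bench; axes as the base's. Resting on the dogs the jar's underside is 40 mm above the bench and its flange 9 mm above the rim; seated, its underside is 31 mm above the bench and the flange lies on the rim.
- well_floor (a point): centre of the well's floor, 30 mm above the bench. Three dark round-topped dogs, 10 mm high, 6.4 mm wide, 25 to 34 mm from the axis, stand fixed on this floor. The jar fits at one yaw only: the base's yaw plus an unknown angle between -0.75 and +0.75 rad, with about 0.06 rad play either way; were the foot ring in line with the rib, the rib would be at the pointer.
- pot_white: paint pot with white splashes, 77 mm wide, 85 mm tall, origin at the centre of its underside; bystander
- pot_blue: paint pot with blue splashes, 79 mm wide, 78 mm tall, origin at the centre of its underside; bystander
Things that resemble listed ones, but are neither listed nor needed, are in the scene too. What is shaped like the jar but purple is not meant.

How it is judged:
At the end, for the whole second after the job is handed in: The jar stands seated on the drive: its underside less than 34 mm above the bench (home is 31, resting on the dogs 40), within 6 mm of the collar's axis, within 0.06 rad of upright, at rest and released (z of jar in the frame of drive_base below 0.034 m and horizontal distance between jar and well below 0.006 m and angle between jar's own z axis and vertical below 0.06 rad and linear speed of jar below 0.02 m/s); the robot touches nothing.
It fails at once if the jar was forced: more than 60 N between jar and drive base while the jar was not yet home (contact force between jar and drive_base above 60 N and z of jar in the frame of drive_base above 0.036 m).
It fails at once if the jar was tipped over (angle between jar's own z axis and vertical above 0.7 rad).
It fails at once if a paint pot was moved by more than 30 mm (distance of any of pot_white, pot_blue from where it was at the start of the episode above 0.03 m).
It also fails if it takes over 51 s, if anything falls off the work surface, if the arm or the gripper's body presses on something with over 40 N, if the wrist force passes 120 N, or if a joint passes its speed limit or range.

## Working session

There is one attempt and no reset: what is moved stays moved. The work goes in short steps, Python scripts to look and compute and a tool call to move; the robot and the scene stay as the last step left them, time stands still between calls to the robot, and variables do not carry over. Pictures are saved under pics/ and viewed, at most 10 in all, crops included, and the job is handed in when it is done.

Besides the shell and the picture viewer there is one more tool, called after "Request:" as a command line: name --argument value ..., lists and objects as JSON in quotes. send_rows: Moves the arm, as the interface text tells. Its arguments: {"type":"object","properties":{"plan":{"type":"array"},"squeeze":{"type":"number"}},"required":["plan"]}

```bash
mkdir -p pics; python3 - <<'E'
from workcell import get_obs, optics, job
import cv2,numpy as np
o=get_obs();print({k:np.round(v,3).tolist() for k,v in o.items()})
for n in("scene","top"):
    im=optics.camera(n);cv2.imwrite(f"pics/{n}0.png",im[:,:,::-1])
    c=optics.get_calibration(n);print(n,[np.round(v,4).tolist() for v in c.values()])
print(optics.get_calibration("wrist"))
E
```

```text
{'clock': 0.0, 'joint_pos': [-1.212, 0.333, -0.065, 1.461, 0.022, 1.35, -0.088], 'joint_velocities': [0.0, 0.0, 0.0, 0.001, 0.001, -0.0, -0.0], 'tau': [-0.002, -62.546, 0.048, -39.159, 0.016, 0.01, -0.0], 'position': [0.233, 0.58, 0.249], 'ee_rot': [0.19, 0.982, -0.001, -0.0], 'ft_force': [0.118, -0.133, 0.621], 'torque': [-0.013, -0.052, -0.02], 'grasp_force': 0.0, 'grip_width': 1.002}
scene [[[520.4422, 0.0, 327.3683], [0.0, 520.4422, 245.5483], [0.0, 0.0, 1.0]], [-0.0848, 0.0, 0.0, 0.0, 0.0], [[0.5198, -0.6122, 0.5958, 1.1455], [0.8542, 0.3857, -0.3488, -0.4111], [-0.0162, 0.6902, 0.7234, 0.8986], [0.0, 0.0, 0.0, 1.0]]]
top [[[621.9857, 0.0, 316.8952], [0.0, 621.9857, 241.5654], [0.0, 0.0, 1.0]], [0.0762, 0.0, 0.0, 0.0, 0.0], [[0.0638, 0.9756, -0.2103, 0.2247], [-0.998, 0.062, -0.0151, -0.0232], [-0.0017, 0.2108, 0.9775, 1.3641], [0.0, 0.0, 0.0, 1.0]]]
{'intrinsics': array([[354.41505007,   0.        , 323.71515165],
       [  0.        , 354.41505007, 244.41717519],
       [  0.        ,   0.        ,   1.        ]]), 'distortion': array([-0.0320667,  0.       ,  0.       ,  0.       ,  0.       ]), 'T_tool_cam': array([[-5.71272218e-04,  9.51522246e-01,  3.07579404e-01,
         7.97053650e-02],
       [ 9.99999825e-01,  5.90184072e-04,  3.15328173e-05,
        -9.78182800e-04],
       [-1.51524288e-04,  3.07579368e-01, -9.51522417e-01,
        -1.23262600e-01],
       [ 0.00000000e+00,  0.00000000e+00,  0.00000000e+00,
         1.00000000e+00]])}
```

View pics/scene0.png

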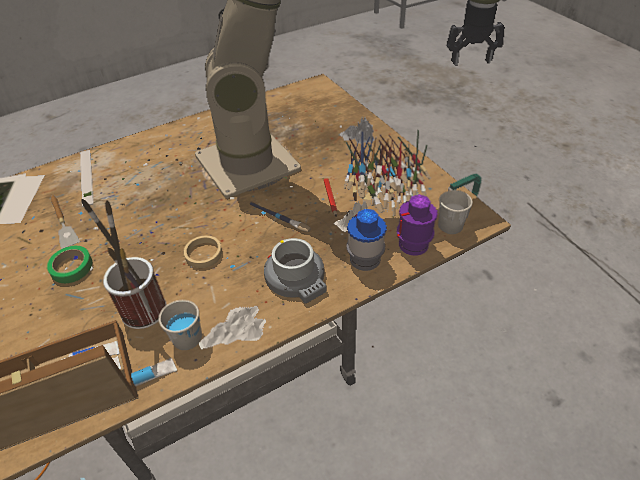

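View pics/top0.png

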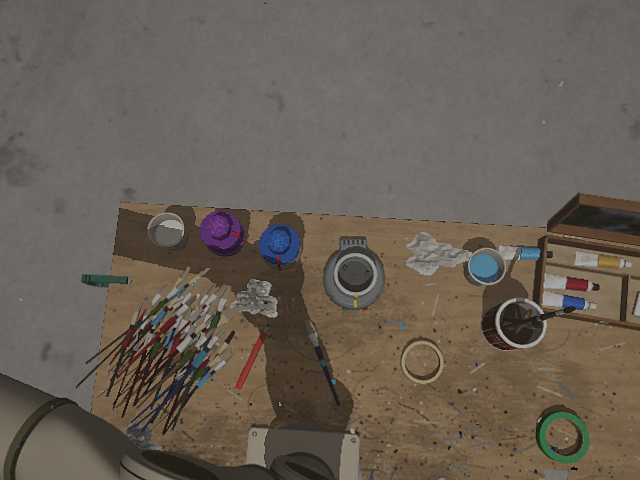

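The candidates are the blue-lidded jar at top (280,245) / scene (367,235) and the purple one at top (222,232) / scene (417,222). The blue-lidded one fits: white body, blue lid, not purple. I'll confirm it in one enlarged crop.

```bash
python3 - <<'E'
import cv2,numpy as np
a=cv2.imread("pics/top0.png")[210:320,240:400];b=cv2.imread("pics/scene0.png")[190:300,260:390]
A=cv2.resize(a,None,fx=5,fy=5,interpolation=3)[:, :800];B=cv2.resize(b,None,fx=5,fy=5,interpolation=3)
cv2.imwrite("pics/cropT.png",A);cv2.imwrite("pics/cropS.png",B)
E
```

```text
(no output)
```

View pics/cropT.png

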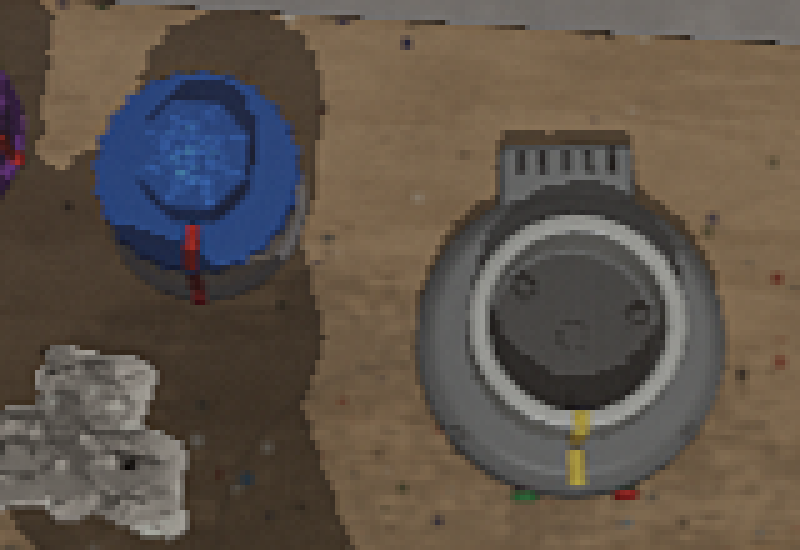

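View pics/cropS.png

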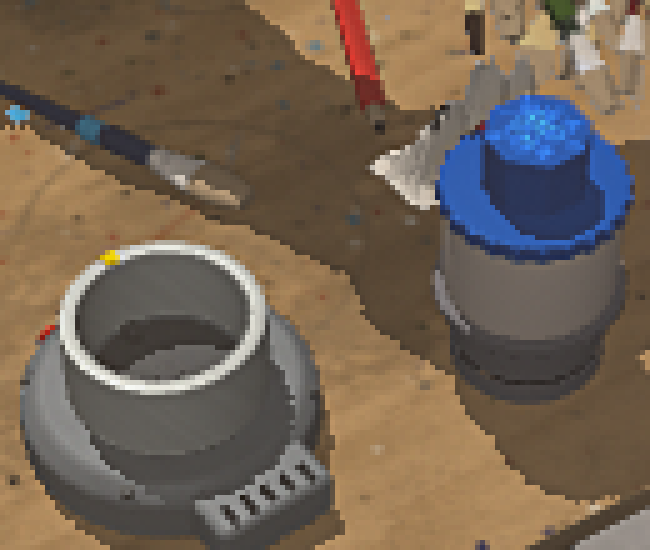

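The crop confirms the jar: blue lid, whitish body and grey flange, with the lid centre at about top (279.4,244) and the red rib pointing -x at (278.5,258). The collar centre is about top (355.5,274), with the pointer at (356,295).

```bash
cat > h.py <<'E'
import numpy as np,cv2
from scipy.spatial.transform import Rotation as R
from workcell import get_obs, optics, job
def cal(n,obs=None):
    c=optics.get_calibration(n)
    if n=="wrist":
        T=np.eye(4);T[:3,:3]=R.from_quat(obs["ee_rot"]).as_matrix();T[:3,3]=obs["position"];T=T@c["T_tool_cam"]
    else:T=c["world_from_camera"]
    return c["intrinsics"],c["distortion"],T
def back(n,uv,z,obs=None):
    K,D,T=cal(n,obs)
    p=cv2.undistortPoints(np.array([[uv]],float),K,D).ravel()
    d=T[:3,:3]@[p[0],-p[1],-1];return T[:3,3]+d*(z-T[2,3])/d[2]
def proj(n,P,obs=None):
    K,D,T=cal(n,obs);P=np.atleast_2d(P)
    q=(P-T[:3,3])@T[:3,:3]*[1,-1,-1]
    return cv2.projectPoints(q,np.zeros(3),np.zeros(3),K,D)[0][:,0]
E
python3 - <<'E'
from h import *
t=lambda x,y:(239.6+x/5,209.6+y/5); s=lambda x,y:(259.6+x/5,189.6+y/5)
def P(l,n,uv,z):print(l,n,back(n,uv,z).round(4))
P("lid","top",t(197,171),.105);P("knob","top",t(190,152),.138);P("knob","scene",s(538,130),.138)
P("rib","top",t(193,250),.110)
P("rim","top",t(577.5,320.5),.072);P("rim","scene",s(164,317),.072)
P("ptr","top",t(581,412),.072);P("ptr out","top",t(576,484),.03);P("ptr","scene",s(110,258),.072)
P("box","top",t(566,145),.04)
for u in((166,231),(486,266)):P("pot","top",u,.08)
P("purple","top",(222,232),.105)
E
```

```text
lid top [0.4859 0.0742 0.105 ]
knob top [0.4867 0.0751 0.138 ]
knob scene [0.4889 0.0736 0.138 ]
rib top [0.4517 0.0729 0.11  ]
rim top [ 0.4388 -0.0877  0.072 ]
rim scene [ 0.4433 -0.0884  0.072 ]
ptr top [ 0.4004 -0.0911  0.072 ]
ptr out top [ 0.375  -0.0927  0.03  ]
ptr scene [ 0.3991 -0.0916  0.072 ]
box top [ 0.5211 -0.0804  0.04  ]
pot top [0.5035 0.316  0.08  ]
pot top [ 0.4713 -0.358   0.08  ]
purple top [0.5033 0.194  0.105 ]
```

Request:
send_rows --plan '[[[0,0,0.0766,0,0,0,1],[0,0,0.0766,0,0,0,1],[0,0,0.0766,0,0,0,1],[0,0,0.0766,0,0,0,1],[0,0,0.0766,0,0,0,1],[0,0,0.0766,0,0,0,1],[0,0,0.0766,0,0,0,1],[0,0,0.0766,0,0,0,1],[0,0,0.0766,0,0,0,1],[0,0,0.0766,0,0,0,1]]]'

```text
clock: 0.93
position: [0.2328, 0.5798, 0.2496]
ee_rot: [0.695, 0.719, -0.0, 0.0]
ft_force: [-0.1, -0.9, 0.2]
grip_width: 1.001
grasp_force: 0.0
```

Request:
send_rows --plan '[[[0,0,0,-0.16,0.073,0,1],[0,0,0,-0.16,0.073,0,1],[0,0,0,-0.16,0.073,0,1],[0,0,0,-0.16,0.073,0,1],[0,0,0,-0.16,0.073,0,1],[0,0,0,-0.16,0.073,0,1],[0,0,0,-0.16,0.073,0,1],[0,0,0,-0.16,0.073,0,1],[0,0,0,-0.16,0.073,0,1],[0,0,0,-0.16,0.073,0,1],[0,0,0,-0.16,0.073,0,1],[0,0,0,-0.16,0.073,0,1],[0,0,0,-0.16,0.073,0,1],[0,0,0,-0.16,0.073,0,1],[0,0,0,-0.16,0.073,0,1],[0,0,0,-0.16,0.073,0,1],[0,0,0,0,0,0,1],[0,0,0,0,0,0,1]]]'

```text
clock: 2.43
position: [0.4871, 0.0757, 0.2498]
ee_rot: [0.694, 0.72, -0.0, 0.0]
ft_force: [-0.1, 0.5, -0.6]
grip_width: 0.999
grasp_force: 0.0
```

```bash
python3 - <<'E'
from h import *
o=get_obs();im=optics.camera("wrist");cv2.imwrite("pics/w1.png",im[:,:,::-1])
import pickle;pickle.dump(o,open("o1.pkl","wb"))
print(o["clock"],o["position"],o["ee_rot"],o["joint_pos"])
E
```

```text
2.4333 [0.48712094 0.07571005 0.24979068] [ 6.94319007e-01  7.19667316e-01 -2.64048227e-04  1.88654481e-05] [-0.7810818   0.02226399  0.54801416  1.82615079 -0.01171879  1.29687945
 -0.19415305]
```

View pics/w1.png

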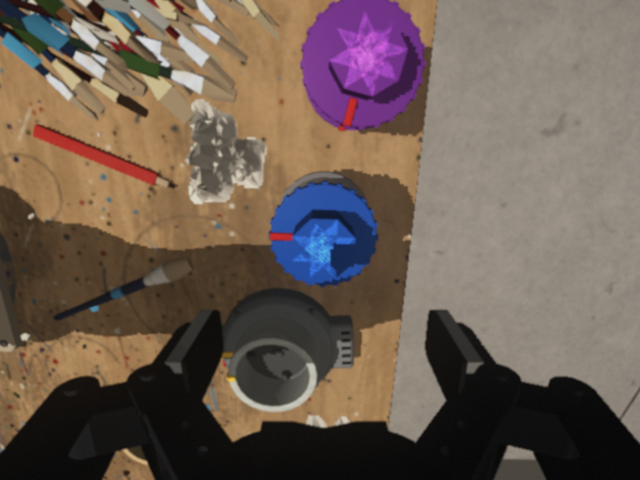

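The wrist picture shows the jar's lid at (324,233), the red rib at (281,237), and the collar rim at about (274,373) with the pointer at (232,379). The purple look-alike is at (363,62). Next I refine these by fitting.

```bash
python3 - <<'E'
from h import *
import pickle;o=pickle.load(open("o1.pkl","rb"))
im=cv2.imread("pics/w1.png").astype(int);b,g,r=im[...,0],im[...,1],im[...,2]
m=((b>g*1.35)&(b>r*1.8)&(b>50)).astype(np.uint8);m[:170]=0;m[295:]=0;m[:,:255]=0;m[:,400:]=0
m=cv2.morphologyEx(m,cv2.MORPH_OPEN,np.ones((3,3)))
c=max(cv2.findContours(m,0,1)[0],key=cv2.contourArea)[:,0]
(x,y),rr=cv2.minEnclosingCircle(c);print("lid",x,y,rr)
L=back("wrist",(x,y),.106,o);print(L)
e=proj("wrist",L+np.array([[.042,0,0],[-.042,0,0],[0,.042,0],[0,-.042,0]]),o);print(e)
red=((r>1.6*g)&(r>1.6*b)&(r>90));v,u=np.nonzero(red);k=(abs(u-281)<16)&(abs(v-237)<10)
u,v=u[k],v[k];print("rib",u.mean(),v.mean(),u.min(),u.max());Rb=back("wrist",(u.mean(),v.mean()),.11,o);d=L-Rb;print(Rb,"yaw",np.arctan2(d[1],d[0]))
# line fit of rib pixels
vx,vy,_,_=cv2.fitLine(np.c_[u,v].astype(np.float32),2,0,.01,.01).ravel();print("ribdir img",vx,vy)
yl=((r>130)&(g>100)&(b<.5*r));v,u=np.nonzero(yl);k=(abs(u-231)<15)&(v>345)&(v<395);u,v=u[k],v[k];print(np.c_[u,v].tolist())
# rim fit: vote with both cameras using edges
for n,ob,img in(("top",None,"top0"),("wrist",o,"w1"),("scene",None,"scene0")):
    gr=cv2.cvtColor(cv2.imread(f"pics/{img}.png"),6).astype(np.float32);gr=cv2.GaussianBlur(gr,(0,0),.8)
    th=np.linspace(0,2*np.pi,180)
    def sc(cx,cy):
        f=lambda q:np.c_[cx+q*np.cos(th),cy+q*np.sin(th),0*th+.072]
        I=lambda q:cv2.remap(gr,*[proj(n,f(q),ob)[:,i].astype(np.float32).reshape(1,-1) for i in(0,1)],1)[0]
        return np.clip(I(.042)-I(.035),0,60).mean()+np.clip(I(.042)-I(.049),0,60).mean()
    best=max((sc(cx,cy),cx,cy) for cx in np.arange(.43,.45,.001) for cy in np.arange(-.098,-.078,.001));print("rim",n,best)
E
```

```text
lid 323.1262512207031 234.32240295410156 54.15338134765625
[0.48538369 0.07592647 0.106     ]
[[376.4969018  236.14674939]
 [269.59297824 232.50725656]
 [325.07601175 180.52487254]
 [321.34931884 283.3853212 ]]
rib 279.97333333333336 236.18666666666667 269 292
[0.45199476 0.07441218 0.11      ] yaw 0.04532185362554473
ribdir img 0.99987316 0.015928045
[[222, 361], [222, 362], [222, 363], [222, 364], [222, 365], [223, 366], [226, 374], [226, 376], [226, 377], [227, 377], [228, 377], [229, 377], [230, 377], [231, 377], [232, 377], [233, 377], [234, 377], [226, 378], [227, 378], [228, 378], [229, 378], [230, 378], [231, 378], [232, 378], [233, 378], [234, 378], [226, 379], [227, 379], [228, 379], [229, 379], [230, 379], [231, 379], [232, 379], [233, 379], [234, 379], [235, 379], [226, 380], [227, 380], [228, 380], [229, 380], [230, 380], [231, 380], [232, 380], [233, 380], [234, 380], [228, 381], [229, 381]]Traceback (most recent call last):
  File "<stdin>", line 23, in <module>
  File "<stdin>", line 23, in <genexpr>
  File "<stdin>", line 22, in sc
  File "<stdin>", line 21, in <lambda>
  File "h.py", line 15, in proj
    K,D,T=cal(n,obs);P=np.atleast_2d(P)
          ~~~^^^^^^^
  File "h.py", line 5, in cal
    c=optics.get_calibration(n)
ValueError: time passes only in moves, steps and waits
```

```bash
sed -i 's/    c=optics.get_calibration(n)/    c=C.setdefault(n,None) or C.update({n:optics.get_calibration(n)}) or C[n]/; s/^def cal/C={}\ndef cal/' h.py; python3 - <<'E'
from h import *
import pickle;o=pickle.load(open("o1.pkl","rb"))
th=np.linspace(0,2*np.pi,90);N=len(th)
print("ptr",back("wrist",(230.5,379),.072,o))
for n,ob,img in(("top",None,"top0"),("wrist",o,"w1"),("scene",None,"scene0")):
    gr=cv2.cvtColor(cv2.imread(f"pics/{img}.png"),6).astype(np.float32);gr=cv2.GaussianBlur(gr,(0,0),.8)
    def sc(cx,cy):
        q=np.repeat([.042,.035,.049],N);t=np.tile(th,3)
        p=proj(n,np.c_[cx+q*np.cos(t),cy+q*np.sin(t),0*t+.072],ob).astype(np.float32)
        I=cv2.remap(gr,p[:,:1].copy(),p[:,1:].copy(),1).reshape(3,N)
        return np.clip(I[0]-I[1],0,60).mean()+np.clip(I[0]-I[2],0,60).mean()
    g=[(sc(cx,cy),cx,cy) for cx in np.arange(.43,.452,.001) for cy in np.arange(-.098,-.078,.001)]
    g.sort();print("rim",n,np.mean(g[-8:],0).round(4))
E
```

```text
ptr [ 0.39603114 -0.09184583  0.072     ]
rim top [ 1.123292e+02  4.381000e-01 -8.790000e-02]
rim wrist [ 9.64373e+01  4.38900e-01 -8.69000e-02]
rim scene [ 1.191437e+02  4.411000e-01 -8.910000e-02]
```

Request:
send_rows --plan '[[[0,0,0,0,-0.008,0.06,1],[0,0,0,0,0,0.06,1],[0,0,0,0,0,0.06,1],[0,0,0,0,0,0.06,1],[0,0,0,0,0,0.06,1],[0,0,0,0,0,0.06,1],[0,0,0,0,0,0.06,1],[0,0,0,0,0,0.06,1],[0,0,0,0,0,0.06,1],[0,0,0,0,0,0.06,1],[0,0,0,0,0,0,1],[0,0,0,0,0,0,0.3],[0,0,0,0,0,0,0.3],[0,0,0,0,0,0,0.3],[0,0,0,0,0,0,0.3],[0,0,0,0,0,0,0.3],[0,0,0,0,0,0,0.3],[0,0,0,0,0,0,0.3]]]' --squeeze 50

```text
clock: 3.98
position: [0.4857, 0.078, 0.1309]
ee_rot: [0.693, 0.721, 0.001, 0.0]
ft_force: [-0.7, 0.9, 6.6]
grip_width: 0.506
grasp_force: 51.1
```

Request:
send_rows --plan '[[[0,0,0,0,0,-0.03,0.3],[0,0,0,0,0,-0.06,0.3],[0,0,0,0,0,-0.06,0.3],[0,0,0,0,0,-0.06,0.3],[0,0,0,0,0,-0.06,0.3],[0,0,0,0,0,-0.06,0.3],[0,0,0,0,0,-0.06,0.3],[0,0,0,0,0,-0.06,0.3],[0,0,0,0,0,-0.05,0.3],[0,0,0,0,0,0,0.3],[0,0,0,0,0,0,0.3]]]'

```text
clock: 4.9
position: [0.4851, 0.0777, 0.23]
ee_rot: [0.693, 0.721, 0.0, -0.0]
ft_force: [0.5, 0.2, -3.0]
grip_width: 0.508
grasp_force: 51.7
```

```bash
python3 - <<'E'
from h import *
import pickle
o=get_obs();im=optics.camera("wrist");cv2.imwrite("pics/w2.png",im[:,:,::-1]);pickle.dump(o,open("o2.pkl","wb"))
im=cv2.imread("pics/w2.png").astype(int);b,g,r=im[...,0],im[...,1],im[...,2]
print(o["clock"],o["position"],o["ee_rot"],o["joint_pos"].round(2),o["ft_force"],o["grip_width"])
print("predicted lid circle", proj("wrist",np.array(o["position"])+np.array([[0,0,-.022],[.042,0,-.022],[-.042,0,-.022],[0,.042,-.022],[0,-.042,-.022]]),o).round(1).tolist())
E
```

```text
4.9 [0.48511834 0.07768615 0.23001589] [ 6.92846237e-01  7.21085323e-01  2.19316646e-04 -2.00495411e-05] [-0.78  0.03  0.55  1.86 -0.02  1.25 -0.19] [ 0.45483579  0.2154804  -2.9782311 ] 0.5079354357228354
predicted lid circle [[326.3, 309.6], [417.3, 312.6], [234.7, 306.2], [330.4, 220.5], [322.8, 384.9]]
```

View pics/w2.png

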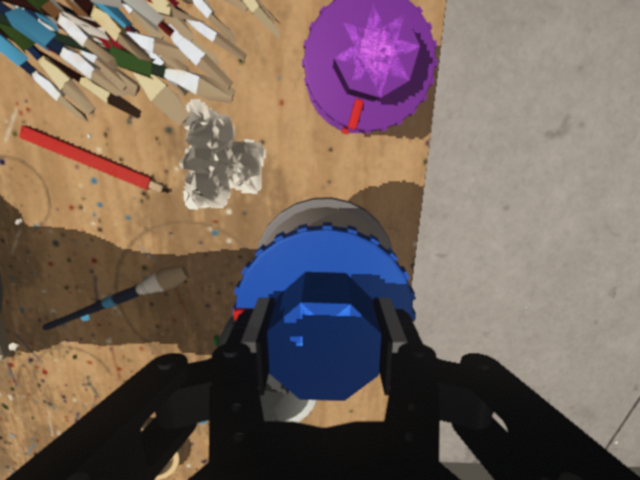

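Request:
send_rows --plan '[[[0,0,0,-0.04,-0.013,0,0.3],[0,0,0,-0.08,-0.026,0,0.3],[0,0,0,-0.08,-0.026,0,0.3],[0,0,0,-0.08,-0.026,0,0.3],[0,0,0,-0.08,-0.026,0,0.3],[0,0,0,-0.08,-0.026,0,0.3],[0,0,0,-0.08,-0.026,0,0.3],[0,0,0,-0.08,-0.026,0,0.3],[0,0,0,-0.08,-0.026,0,0.3],[0,0,0,-0.08,-0.026,0,0.3],[0,0,0,-0.046,-0.012,0,0.3],[0,0,0,0,0,0.06,0.3],[0,0,0,0,0,0.03,0.3],[0,0,0,0,0,0,0.3],[0,0,0,0,0,0,0.3]]]'

```text
clock: 6.2
position: [0.4396, -0.0853, 0.2118]
ee_rot: [0.693, 0.721, -0.0, -0.0]
ft_force: [-0.2, 0.5, -2.8]
grip_width: 0.5
grasp_force: 51.6
```

```bash
python3 - <<'E'
from h import *
import pickle
o=get_obs();pickle.dump(o,open("o3.pkl","wb"))
A=optics.camera("top")[:,:,::-1];B=optics.camera("scene")[:,:,::-1];cv2.imwrite("pics/t3.png",A);cv2.imwrite("pics/s3.png",B)
A=A[225:315,310:400];B=B[180:300,245:345]
cv2.imwrite("pics/c3.png",np.hstack([cv2.resize(A,(480,480),interpolation=3)[:,100:400],cv2.resize(B,(400,480),interpolation=3)]))
print(o["clock"],o["position"],o["ee_rot"],o["joint_pos"].round(2),o["ft_force"],o["torque"],o["grip_width"])
E
```

```text
6.2 [ 0.439568   -0.08530394  0.21180829] [ 6.92684727e-01  7.21240386e-01 -3.07384419e-04 -2.83030460e-04] [-0.63 -0.09  0.7   1.99  0.06  1.22  0.09] [-0.20412857  0.48022606 -2.83365295] [-0.02170911  0.0131171  -0.03937856] 0.49950553791064844
```

View pics/c3.png

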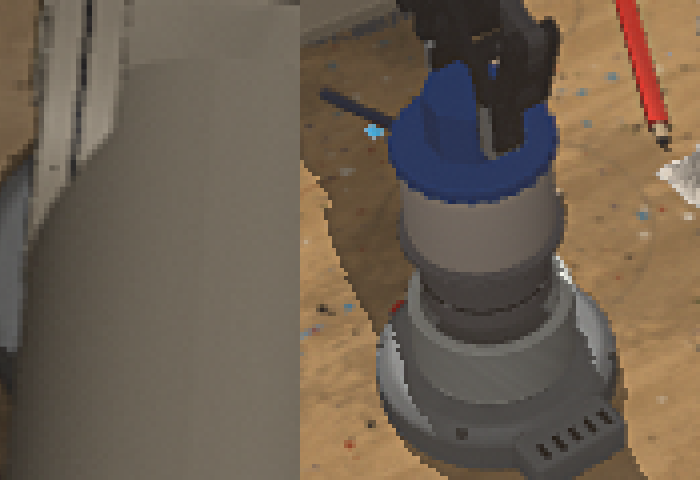

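The scene crop (right half) shows the jar held just above the collar mouth; the arm blocks the top view. I'll check centring by projecting the model.

```bash
python3 - <<'E'
from h import *
import pickle;o=pickle.load(open("o3.pkl","rb"));p=np.array(o["position"]);z0=p[2]-.13
gr=cv2.cvtColor(cv2.imread("pics/s3.png"),6).astype(np.float32)
th=np.linspace(0,2*np.pi,361)
def ext(c,r,z):
    q=proj("scene",np.c_[c[0]+r*np.cos(th),c[1]+r*np.sin(th),0*th+z])
    q=(q-[245,180]+.5)*4-.5+[300,0];return q[:,0].min().round(1),q[:,0].max().round(1),q[:,1].min().round(1),q[:,1].max().round(1)
j=p[:2]+[-.0006,-.0025]
print("lid",ext(j,.042,z0+.108),"flange",ext(j,.044,z0+.044),"plug",ext(j,.036,z0+.02))
print("rim",ext((.4392,-.0879),.046,.072),"1mm:",ext((.4402,-.0879),.046,.072),ext((.4392,-.0869),.046,.072))
E
```

```text
lid (np.float64(389.4), np.float64(556.3), np.float64(73.4), np.float64(186.7)) flange (np.float64(397.7), np.float64(565.2), np.float64(160.5), np.float64(279.3)) plug (np.float64(417.1), np.float64(552.0), np.float64(202.6), np.float64(299.7))
rim (np.float64(403.7), np.float64(572.8), np.float64(228.2), np.float64(352.1)) 1mm: (np.float64(404.5), np.float64(573.7), np.float64(229.3), np.float64(353.3)) (np.float64(405.3), np.float64(574.4), np.float64(227.6), np.float64(351.4))
```

Request:
send_rows --plan '[[[0,0,0,0.0055,-0.0025,0,0.3],[0,0,0,0,0,0.02,0.3],[0,0,0,0,0,0.02,0.3],[0,0,0,0,0,0.015,0.3],[0,0,0,0,0,0.01,0.3],[0,0,0,0,0,0.01,0.3],[0,0,0,0,0,0,0.3]]]'

```text
clock: 6.88
position: [0.4391, -0.0844, 0.1965]
ee_rot: [0.693, 0.721, -0.0, -0.0]
ft_force: [-0.5, -0.0, -3.6]
grip_width: 0.505
grasp_force: 51.7
```

Request:
send_rows --plan '[[[0,0,0,0,0,0.01,0.3],[0,0,0,0,0,0.01,0.3],[0,0,0,0,0,0.01,0.3],[0,0,0,0,0,0.01,0.3],[0,0,0,0,0,0.01,0.3],[0,0,0,0,0,0,0.3],[0,0,0,0,0,0,0.3]]]'

```text
clock: 7.47
position: [0.4392, -0.0843, 0.1869]
ee_rot: [0.693, 0.721, -0.0, -0.0]
ft_force: [0.3, -0.2, -3.6]
grip_width: 0.505
grasp_force: 51.7
```

Request:
send_rows --plan '[[[0,0,0,0,0,0.01,0.3],[0,0,0,0,0,0.01,0.3],[0,0,0,0,0,0.01,0.3],[0,0,0,0,0,0.01,0.3],[0,0,0,0,0,0.01,0.3],[0,0,0,0,0,0.01,0.3],[0,0,0,0,0,0,0.3],[0,0,0,0,0,0,0.3]]]'

```text
clock: 8.13
position: [0.4392, -0.0844, 0.1749]
ee_rot: [0.693, 0.721, -0.0, -0.0]
ft_force: [-0.3, -0.1, -3.6]
grip_width: 0.506
grasp_force: 51.7
```

Request:
send_rows --plan '[[[0,0,0,0,0,0.005,0.3],[0,0,0,0,0,0.005,0.3],[0,0,0,0,0,0.005,0.3],[0,0,0,0,0,0.005,0.3],[0,0,0,0,0,0,0.3],[0,0,0,0,0,0,0.3]]]'

```text
clock: 8.63
position: [0.4393, -0.0844, 0.1709]
ee_rot: [0.693, 0.721, -0.0, -0.0]
ft_force: [-0.3, -0.0, -3.8]
grip_width: 0.506
grasp_force: 51.7
```

Request:
send_rows --plan '[[[0,0,0,0,0,0.005,0.3],[0,0,0,0,0,0.005,0.3],[0,0,0,0,0,0,0.3],[0,0,0,0,0,0,0.3]]]'

```text
clock: 8.97
position: [0.4393, -0.0844, 0.1689]
ee_rot: [0.693, 0.721, -0.0, -0.0]
ft_force: [0.9, -0.9, -4.2]
grip_width: 0.504
grasp_force: 51.7
```

Request:
send_rows --plan '[[[0,0,0,0,0,0.005,0.3],[0,0,0,0,0,0.005,0.3],[0,0,0,0,0,0,0.3],[0,0,0,0,0,0,0.3]]]'

```text
clock: 9.3
position: [0.4392, -0.0843, 0.1669]
ee_rot: [0.693, 0.721, -0.0, -0.0]
ft_force: [-0.2, 0.5, -3.9]
grip_width: 0.506
grasp_force: 51.7
```

Request:
send_rows --plan '[[[0,0,0,0,0,0.005,0.3],[0,0,0,0,0,0.005,0.3],[0,0,0,0,0,0,0.3],[0,0,0,0,0,0,0.3]]]'

```text
clock: 9.63
position: [0.4392, -0.0843, 0.1649]
ee_rot: [0.693, 0.721, -0.0, -0.0]
ft_force: [0.2, -0.9, -4.1]
grip_width: 0.506
grasp_force: 51.7
```

```bash
python3 - <<'E'
from h import *
B=optics.camera("scene")[:,:,::-1];cv2.imwrite("pics/s4.png",B)
cv2.imwrite("pics/c4.png",cv2.resize(B[180:300,245:345],(500,600),interpolation=3))
E
```

```text
(no output)
```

View pics/c4.png

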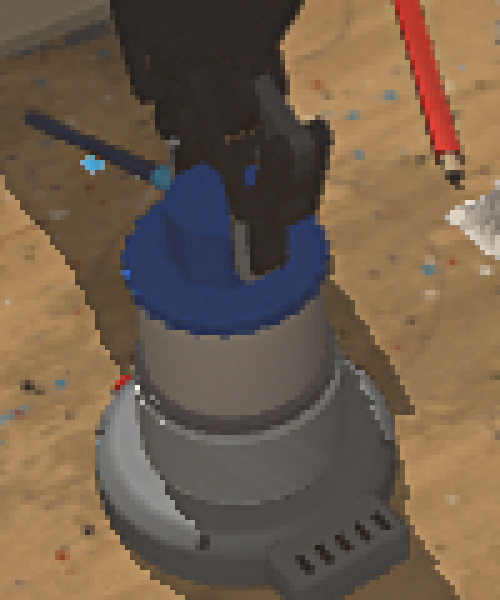

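The crop shows the flange (row ~430) just above the rim (row ~437). It seems to be dropping in without touching the dogs, so I'll keep lowering it gently.

Request:
send_rows --plan '[[[0,0,0,0,0,0.005,0.3],[0,0,0,0,0,0.005,0.3],[0,0,0,0,0,0,0.3],[0,0,0,0,0,0,0.3]]]'

```text
clock: 10.02
position: [0.4393, -0.0843, 0.1629]
ee_rot: [0.693, 0.721, 0.0, -0.0]
ft_force: [-0.7, 0.4, -3.7]
grip_width: 0.501
grasp_force: 51.7
```

Request:
send_rows --plan '[[[0,0,0,0,0,0.005,0.3],[0,0,0,0,0,0,0.3],[0,0,0,0,0,0,0.3]]]'

```text
clock: 10.27
position: [0.4394, -0.0843, 0.1622]
ee_rot: [0.693, 0.721, 0.0, -0.0]
ft_force: [-1.0, 0.4, 0.1]
grip_width: 0.507
grasp_force: 51.9
```

Request:
send_rows --plan '[[[0,0,0,0,0,0.005,0.3],[0,0,0,0,0,0,0.3],[0,0,0,0,0,0,0.3]]]'

```text
clock: 10.52
position: [0.4396, -0.0843, 0.162]
ee_rot: [0.693, 0.721, 0.0, -0.0]
ft_force: [-4.7, 1.5, 12.8]
grip_width: 0.502
grasp_force: 53.3
```

Contact came at TCP z 0.162, so the underside is at 0.162 − 0.131 ≈ 31 mm, which is home height. I'll relieve the press, release, retreat and verify.

Request:
send_rows --plan '[[[0,0,0,0,0,-0.004,0.3],[0,0,0,0,0,0,0.3],[0,0,0,0,0,0,1],[0,0,0,0,0,0,1],[0,0,0,0,0,0,1],[0,0,0,0,0,0,1],[0,0,0,0,0,0,1],[0,0,0,0,0,0,1],[0,0,0,0,0,-0.03,1],[0,0,0,0,0,-0.06,1],[0,0,0,0,0,-0.06,1],[0,0,0,0,0,-0.06,1],[0,0,0,0,0,-0.06,1],[0,0,0,0,0,-0.06,1],[0,0,0,0,0,-0.06,1],[0,0,0,0,0,-0.06,1],[0,0,0,0,0,0,1],[0,0,0,0,0,0,1]]]'

```text
clock: 12.02
position: [0.4396, -0.0844, 0.2522]
ee_rot: [0.693, 0.721, 0.001, 0.0]
ft_force: [-1.0, 0.1, 0.2]
grip_width: 0.999
grasp_force: 0.0
```

```bash
python3 - <<'E'
from h import *
B=optics.camera("scene")[:,:,::-1];cv2.imwrite("pics/s5.png",B)
C=cv2.resize(B[180:300,245:345],(500,600),interpolation=3)
th=np.linspace(0,2*np.pi,300)
for z0,col in((.031,(0,255,0)),(.040,(0,0,255))):
  for r,h in((.042,.108),(.022,.138)):
    q=proj("scene",np.c_[.4411+r*np.cos(th),-.0891+r*np.sin(th),0*th+z0+h])
    for u,v in (q-[245,180]+.5)*5-.5: cv2.circle(C,(int(u),int(v)),0,col,-1)
cv2.imwrite("pics/c5.png",C)
o=get_obs();print(o["clock"],o["position"],o["ft_force"],o["grip_width"])
E
```

```text
12.0667 [ 0.43922888 -0.08433738  0.25159825] [-0.24432171  0.62226526 -0.4415059 ] 1.00035944604682
```

View pics/c5.png

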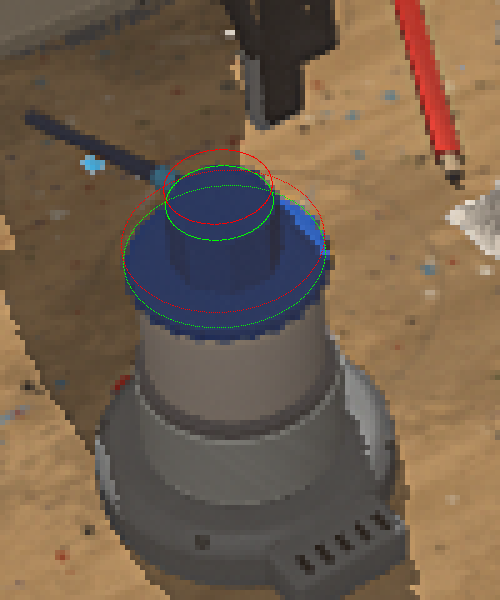

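The picture shows the jar released and upright. The lid's outline (top edge near row 186, knob top near row 165) matches the green seated model rather than the red one resting on the dogs, so it is home and clear of the gripper.

```bash
python3 -c "
from workcell import job
print(job.hand_in())"
```

```text
the job is handed in; nothing more can be done
None
```

The jar is seated in the collar, upright and released: contact height and a picture overlay both put its underside about 31 mm above the bench. It dropped over the dogs without any turning, the highest force reading (about 13 N) came only once it was home, the paint pots were not approached, and I handed in at about 12 s; no verdict was returned.

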